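# Cock a spring marking stamp, load a carton and fire it

## Robot

A 6-joint arm with a two-finger parallel gripper is mounted at the origin on a cart in front of the work surface, level with it; the furniture and walls round the work are solid. World frame = base frame: x ahead of the robot, y to its left, z up, the work surface at z = 0. Lengths are in m, angles in rad, forces in N, time in s.
With the tool pointing down it reaches from about 0.2 to 0.875 m from the base axis. Payload 3.4 kg.
Tool frame: the origin (TCP) lies between the finger pads; the fingertips stand 25 mm ahead of it and the grasp point (between the pads) lies 6 mm ahead of it (r.nose_length is the z of the fingertips in the tool frame, in m); z points along the fingers, x is the direction in which the jaws open and shut, and the axes are right-handed (so a half turn about z gives the same grasp; the last joint's range is limited). The gripper opens to 94 mm and grips with 3 to 60 N. Pads are 16 mm wide; open, the fingers measure 119 mm over their backs; the gripper's body (75 mm by 177 mm) begins 78 mm behind the grasp point.
Start: joints at [-1.284, 0.276, 1.505, -0, 1.361, -0.121], TCP at [0.228, -0.528, 0.23] pointing down, gripper open.
Joint ranges: [-2.89, 2.89], [-0.75, 2.08], [0.22, 2.7], [-1.18, 4.32], [0.11, 2.71], [-2.7, 2.7]. Speed limits (rad/s): [2.57, 2.57, 3.14, 3.14, 3.14, 3.14].

## Interface

Orientations are given as a unit quaternion [w, x, y, z].
In Python, from plant import r, gripper_to, inverse_kinematics, vision, models, telemetry gives the robot as it stands. Calls block until the motion is done:
- r.move_to(position, orientation): joint-space move of the TCP to a pose.
- r.move_l(position, rot=None, vel=0.15, guard=None): straight line of the TCP; rot=None keeps the orientation; vel is the mean speed in m/s. With guard (N) it stops when the force on the tool has changed by that much, and returns True; else False.
- r.movej(angles): joint-space move.
- gripper_to(opening, f_grip=None): finger opening in m; f_grip is the grip in N (None keeps the last); returns when the fingers have stopped.
- r.hold(seconds).
- inverse_kinematics(position, orientation): joint angles nearest the present ones, or None.
- vision.snapshot(name): name is "side" or "top" or "wrist"; returns the picture (384x512x3 uint8, red, green, blue); there is no depth.
- vision.get_calibration(name): a dict with "fx", "fy", "cx", "cy" (pixels), "position" and "orientation" of the camera in the world. Camera axes: x right, y down, z forward; pixel columns grow to the right and rows downward; lengths in m; the calibration is good to about 2 mm. A picture is of the moment at which its call begins: read the wrist's pose just before it. get_calibration takes no time and is no camera call; for the wrist camera it gives the pose at the moment of the call.
A pose or a line that the arm cannot do raises r.PlanningError and nothing moves.
- r.sign_off(): hands the job in, once; it reports no verdict.
Trained networks look in the newest picture that a camera, given by its name, has taken for a name from the list of things; names that differ only in an ending like _2 or _b are one class to them, and where a whole thing is asked for, a point or a joint stands for the part that bears it (a point fixed in the world has none). Each returns a list of dicts, best first, with "score" (0 to 1); they miss things now and then, are a little off and sometimes report something else, mostly with a low value. They report only what shows in the picture. A call takes as long as a camera call. They do not tell look-alikes from the thing itself.
- models.boxes_of(thing, camera): "at" ([x, y, z] in m, in world coordinates, good to about 4 mm: the middle of the surface that is visible of it).
- models.regions_of(thing, camera): "pixels" (384x512 bool, what is visible of it).
- models.mark_of(thing, camera): "at" ([x, y, z] in m, in world coordinates, good to about 4 mm: a listed point, or the origin of a listed thing).
Readings, each from a call of its own:
- telemetry.current_t(): time.
- telemetry.current_joints(): joint angles.
- telemetry.current_dq(): joint speeds.
- telemetry.current_joint_efforts(): joint torques, N m.
- telemetry.current_ee_pos(): TCP position.
- telemetry.current_tool_rot(): TCP orientation.
- telemetry.current_wrist_force(): force on the tool from outside, world axes, zero at the start.
- telemetry.current_torque(): the same for the moment, N m.
- telemetry.current_opening(): finger opening in m.
Only numpy, scipy, OpenCV 4.12 (cv2) and the standard library are available. Lean on these libraries where they do the work, as an engineer would, in place of code of your own. Each camera call takes 0.05 s, during which the arm holds its last target.

## Task

Stamp the small carton with the spring marking stamp. Draw the stamp's striker back by its knob until the sear catches and holds it by itself, without ramming it into its rear buffer; then lay the carton flat in the empty nest, and gently press the trip button so that the striker flies out and stamps the carton against the anvil. Never let the striker fly forward onto an empty nest, finish with the carton clamped in the nest and everything let go, and leave the other things on the bench where they are.

Things in the scene. Friction and masses are not known exactly. Their poses are not given: they have to be found in the camera images.
- stamp_press: The marking stamp: fixed grey fixture on an aluminium base plate 110 x 340 mm, plate top 12 mm above the bench. Origin under the plate on the striker's line; y along the plate, the way the striker fires; x across; z up. Along y (mm): housing -172 to -66, open gap with the knob, guide 27 to 46, nest 46 to 142, anvil 142 to 160. Only knob and trip button stand above z = 65 mm.
- striker (a joint): How far the striker is drawn back (m), 0 fully forward. Spring force forward: 4 N plus 0.12 N per mm. At 0 the stamp head stands 17 mm out into the nest and blocks it; beyond 20 mm the nest is clear. The sear catches somewhere between 33 and 55 mm: the setting differs each time, is hidden in the housing and can only be felt. About 0.009 when the carton is clamped on the anvil.
- pull_knob: The striker's black pull knob, a rounded block 34 mm (stamp x) x 16 mm (stamp y) x 38 mm high. Origin at its centre, 89 mm above the bench; axes as the stamp's. Underside at 70 mm, above guide and housing. It rides with the striker: at stamp y = 0 fully forward, toward minus y when drawn.
- trip_button (a joint): How far the trip button is pressed down (m), 0 up, 0.010 at its hard stop. Spring: 4 N plus 0.9 N per mm. When the striker is cocked it fires at about 4.5 to 6 mm, at 8 to 11 N; at 9 mm the spring takes 12 N. The button comes up by itself.
- trip_cap: The round black cap of the trip button, 26 mm across, on top of the housing near the end away from the nest (130 mm toward minus y from the stamp's origin). Origin at the middle of its top face, 82 mm above the bench when up.
- rear_buffer: The rubber buffer hidden in the housing, met 4 mm beyond the catch point: there the pull jumps 2 N and then rises 2.2 N per mm more. A whole pull of about 17 N always means on the buffer, sear past its catch. More than 14 N on the buffer itself is ramming.
- nest (a point): Middle of the nest's floor (the base plate's top, 12 mm above the bench); axes as the stamp's. Clear space 96 mm along the stamp's y and 65 mm across, between side rails that stand 12 mm above the floor and end in a sloping lip 5 mm higher; the upper 10 mm of anvil and guide (above 34 mm over the floor) slope outward as a lead-in.
- tag_carton: The small closed carton to be stamped, 60 mm (x) x 88 mm (y) x 46 mm high, 0.08 to 0.17 kg, rigid. Origin at the middle of its underside. It goes into the nest flat, its long side along the stamp's y, either way round.
- pipe_elbow: Bystander: white pipe elbow 47 x 47 x 34 mm, loose on the bench.
- vial: Bystander: small capped vial, 25 mm across and 64 mm high, loose on the bench.
- snips: Bystander: snips 159 mm long, loose on the bench.
- dibber: Bystander: wooden dibber 138 mm long, loose on the bench.
- sear (a point): The sear, hidden in the housing. From 21 to 9 mm before it catches, the catch lifts it aside: the pull rises by up to 5 N and the trip button dips some 4 mm; the button stays down until the sear snaps home. Let slowly forward after that, the striker stops on the sear and stays, and the pull on the hand drops to nothing; if it has not caught, the spring keeps pulling.
Not all that is in view belongs to the job. What is shaped like the tag_carton but black or pink is not meant.

How it is judged:
By the outcome, as a careful person would: the job done as asked, in the order asked, and still so for the second after the job is handed in, with the robot touching nothing.
It also fails if it takes over 72 s, if anything falls off the work surface, if the arm or the gripper's body presses on something with over 40 N, if the wrist force passes 120 N, or if a joint passes its speed limit or range.

## Working session

There is one attempt and no reset: what is moved stays moved. The work goes in short steps, each a Python script; the robot and the scene stay as the last script left them, time stands still between calls to the robot, and variables do not carry over. Pictures are saved under pics/ and viewed, and the job is handed in when it is done.

```bash
ls; mkdir -p pics; python3 - <<'E'
from plant import r, vision, models, telemetry
import cv2,numpy as np
print(telemetry.current_t())
for c in ("top","side"):
    im=vision.snapshot(c); cv2.imwrite(f"pics/{c}0.png",im[:,:,::-1])
    print(c,{k:np.round(v,3).tolist() for k,v in vision.get_calibration(c).items()})
    for n in ("stamp_press","pull_knob","trip_cap","nest","tag_carton"):
        for f in ("mark_of",):
            print(n,[(np.round(d["at"],4).tolist(),round(d["score"],2)) for d in getattr(models,f)(n,c)])
print(telemetry.current_t(), r.nose_length)
E
```

```text
pics
0.0
top {'fx': 370.153, 'fy': 370.153, 'cx': 254.764, 'cy': 190.647, 'position': [0.411, 0.056, 1.356], 'orientation': [-0.049, 0.706, -0.705, 0.043]}
stamp_press [([0.5901, -0.0569, 0.0899], 0.17)]
pull_knob [([0.5909, -0.059, 0.0893], 0.73)]
trip_cap [([0.5577, -0.187, 0.0791], 0.43)]
nest [([0.6082, 0.0339, 0.009], 0.8)]
tag_carton [([0.4031, 0.1498, -0.0029], 0.9), ([0.4772, 0.2774, 0.0016], 0.81), ([0.4426, 0.5608, 0.0037], 0.58)]
side {'fx': 472.354, 'fy': 472.354, 'cx': 260.355, 'cy': 195.911, 'position': [0.058, 1.242, 1.188], 'orientation': [0.088, -0.176, 0.894, -0.404]}
stamp_press [([0.5861, -0.0533, -0.0004], 0.83)]
pull_knob [([0.5912, -0.0542, 0.0891], 0.5), ([0.6804, 0.3908, -0.0025], 0.31)]
trip_cap [([0.5626, -0.1834, 0.0824], 0.56)]
nest [([0.607, 0.0317, 0.0125], 0.55), ([0.5638, -0.1821, 0.0817], 0.48)]
tag_carton [([0.4431, 0.5682, -0.0003], 0.82), ([0.4751, 0.2801, 0.0001], 0.72), ([0.4035, 0.1451, 0.0009], 0.66)]
0.6 0.025
```

View pics/top0.png

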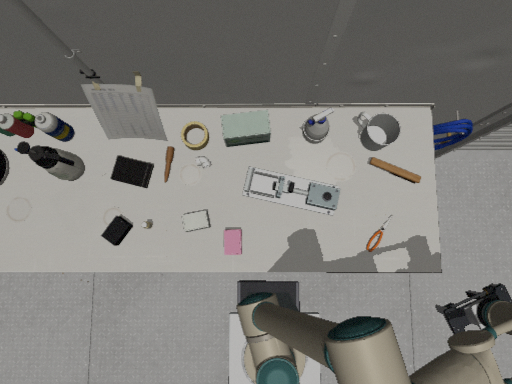

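View pics/side0.png

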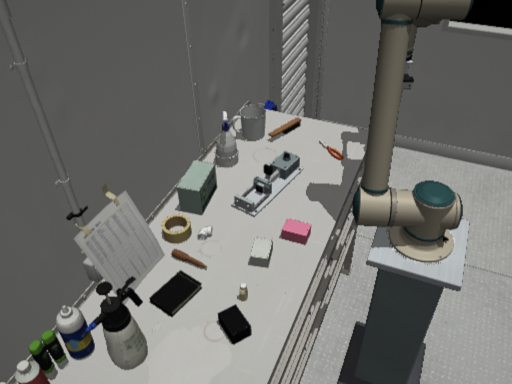

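```bash
cat > h.py <<'E'
from plant import r, gripper_to, inverse_kinematics, vision, models, telemetry
import cv2,numpy as np
from scipy.spatial.transform import Rotation as R
def quat(ax):  # tool down, tool x along horizontal dir ax
    x=np.array([ax[0],ax[1],0.]);x/=np.linalg.norm(x);z=np.array([0,0,-1.]);y=np.cross(z,x)
    q=R.from_matrix(np.c_[x,y,z]).as_quat();return np.array([q[3],q[0],q[1],q[2]])
def snap(c,name):
    im=vision.snapshot(c);cv2.imwrite(f"pics/{name}.png",im[:,:,::-1]);return im
def show(c,names):
    for n in names: print(c,n,[(np.round(d["at"],4).tolist(),round(d["score"],2)) for d in models.mark_of(n,c)])
F=lambda: np.array(telemetry.current_wrist_force())
E
python3 - <<'E'
from h import *
q=telemetry.current_tool_rot();print(q,R.from_quat(np.r_[q[1:],q[0]]).as_matrix().round(3))
cal=vision.get_calibration("wrist");print(cal,telemetry.current_ee_pos())
for s in (1,-1):
    print(s,inverse_kinematics([0.588,-0.058,0.30],quat(s*np.array([.213,.977]))))
E
```

```text
[ 1.86030640e-05  8.35644205e-01 -5.49271117e-01  5.43158268e-05] [[ 0.397 -0.918  0.   ]
 [-0.918 -0.397 -0.   ]
 [ 0.    -0.    -1.   ]]
{'fx': 346.00428923276104, 'fy': 346.00428923276104, 'cx': 262.41805823212684, 'cy': 192.62089351483786, 'position': array([ 0.30397493, -0.49440756,  0.38485188]), 'orientation': array([ 0.12088648,  0.82679588, -0.54363186, -0.07911657])} [ 0.22806608 -0.52787245  0.2304975 ]
1 [-2.16050346e-01  2.71051035e-01  1.34209665e+00 -4.44089210e-16
  1.52844497e+00 -1.57219116e+00]
-1 [-2.16050346e-01  2.71051035e-01  1.34209665e+00 -4.44089210e-16
  1.52844497e+00  1.56940150e+00]
```

```bash
python3 - <<'E'
from h import *
r.move_to([0.575,-0.06,0.30],quat(-np.array([.213,.977])))
snap("wrist","w1")
show("wrist",["stamp_press","pull_knob","trip_cap","nest"])
print(vision.get_calibration("wrist"),telemetry.current_t(),F())
E
```

```text
wrist stamp_press [([0.5862, -0.0629, -0.0037], 0.73)]
wrist pull_knob [([0.5908, -0.0601, 0.0922], 0.92)]
wrist trip_cap [([0.5626, -0.1819, 0.0763], 0.98)]
wrist nest [([0.6074, 0.0364, 0.0133], 0.85)]
{'fx': 346.00428923276104, 'fy': 346.00428923276104, 'cx': 262.41805823212684, 'cy': 192.62089351483786, 'position': array([ 0.65579935, -0.07803343,  0.45424175]), 'orientation': array([-0.09087189, -0.62022783,  0.77103298,  0.11210657])} 2.9583 [ 0.47684528  0.02367102 -0.2242241 ]
```

View pics/w1.png

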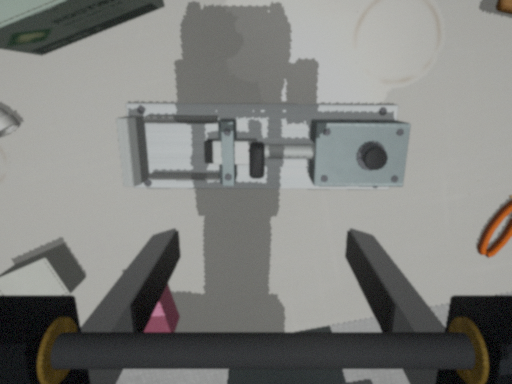

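```bash
python3 - <<'E'
import cv2
im=cv2.imread("pics/w1.png")[90:200,110:420]
cv2.imwrite("pics/w1z.png",cv2.resize(im,None,fx=2.58,fy=2.58,interpolation=cv2.INTER_CUBIC))
E
```

```text
(no output)
```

View pics/w1z.png

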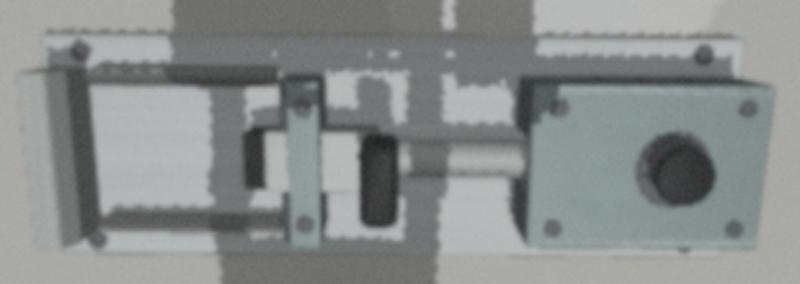

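```bash
cat >> h.py <<'E'
def bp(uv,z,cal):
    q=cal["orientation"];M=R.from_quat(np.r_[q[1:],q[0]]).as_matrix()
    d=M@np.array([(uv[0]-cal["cx"])/cal["fx"],(uv[1]-cal["cy"])/cal["fy"],1]);p=np.array(cal["position"])
    return p+d*(z-p[2])/d[2]
E
python3 - <<'E'
from h import *
cal=vision.get_calibration("wrist")
for n,u,v,z in [("plate +x+y",45,35,.012),("plate +x-y",741,40,.012),("plate -x edge",300,252,.012),("plate -x edge b",700,256,.012),("cap",683,177,.082),("knobtop -x",380,227,.108),("hous top",538,85,.065),("hous top",772,86,.065),("h",757,246,.065),("h",535,246,.065)]:
    print(n,bp((u/2.58+110,v/2.58+90),z,cal).round(4))
E
```

```text
plate +x+y [0.6752 0.0883 0.012 ]
plate +x-y [ 0.6013 -0.2378  0.012 ]
plate -x edge [ 0.5439 -0.0049  0.012 ]
plate -x edge b [ 0.4976 -0.2058  0.012 ]
cap [ 0.5589 -0.1826  0.082 ]
knobtop -x [ 0.5714 -0.0545  0.108 ]
hous top [ 0.6077 -0.1315  0.065 ]
hous top [ 0.5858 -0.2297  0.065 ]
h [ 0.5158 -0.2162  0.065 ]
h [ 0.5373 -0.1181  0.065 ]
```

```bash
cat >> h.py <<'E'
O=np.array([.588,-.0575]); a=np.radians(12.8)
YD=np.array([np.sin(a),np.cos(a)]); XD=np.array([np.cos(a),-np.sin(a)])
QY=quat(-YD)
def P(x,y,z): return np.r_[O+x*XD+y*YD,z]
E
python3 - <<'E'
from h import *
r.move_to(P(0,0,.16),QY)
gripper_to(.05,10)
f0=F();print(f0)
print(r.move_l(P(0,0,.102),vel=.1,guard=6))
o=gripper_to(0.0,10);print(telemetry.current_opening(),F()-f0,(F()-f0)[:2]@YD)
r.hold(.2);print((F()-f0)[:2]@YD,(F()-f0)[:2]@XD, telemetry.current_ee_pos())
snap("wrist","w2");print(telemetry.current_t())
E
```

```text
[ 0.18834215 -0.36203083 -0.14033346]
False
0.016350505086970474 [0.76881981 0.83952915 1.92680815] 0.9889971846955202
1.8044481825266203 0.5510001895966362 [ 0.58814852 -0.05737708  0.10224599]
6.0083
```

View pics/w2.png

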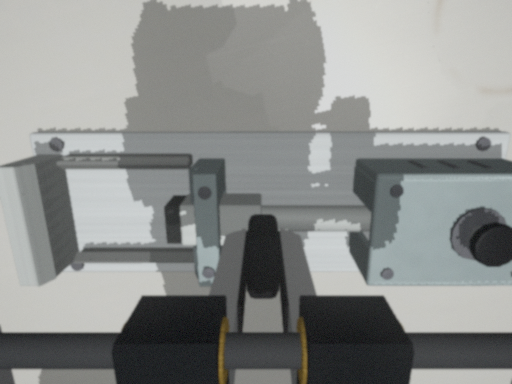

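```bash
python3 - <<'E'
from h import *
f0=np.array([.19,-.36,-.14])
gripper_to(0.0,40)
pull=lambda:(F()-f0)[:2]@YD
print("start",pull())
d=0;log=[]
while d<63:
    d+=2 if d<24 else 1
    r.move_l(P(0,-d/1000,.102),vel=.02)
    p=pull(); log.append((d,round(p,1),round((F()-f0)[2],1)))
    if p>16.5: break
print(log,telemetry.current_t(),telemetry.current_ee_pos(),telemetry.current_opening())
E
```

```text
start 0.5622486555242776
[(2, np.float64(4.6), np.float64(3.3)), (4, np.float64(5.3), np.float64(4.5)), (6, np.float64(4.9), np.float64(6.2)), (8, np.float64(4.7), np.float64(5.9)), (10, np.float64(5.9), np.float64(5.1)), (12, np.float64(5.7), np.float64(5.3)), (14, np.float64(5.8), np.float64(7.2)), (16, np.float64(6.4), np.float64(6.2)), (18, np.float64(6.6), np.float64(6.1)), (20, np.float64(6.6), np.float64(5.3)), (22, np.float64(7.1), np.float64(4.9)), (24, np.float64(7.9), np.float64(5.3)), (25, np.float64(8.9), np.float64(5.0)), (26, np.float64(9.1), np.float64(5.5)), (27, np.float64(9.6), np.float64(5.2)), (28, np.float64(9.9), np.float64(5.4)), (29, np.float64(9.3), np.float64(5.0)), (30, np.float64(9.4), np.float64(3.9)), (31, np.float64(10.7), np.float64(5.2)), (32, np.float64(10.8), np.float64(5.8)), (33, np.float64(10.5), np.float64(4.7)), (34, np.float64(12.2), np.float64(5.4)), (35, np.float64(11.3), np.float64(5.0)), (36, np.float64(8.8), np.float64(5.0)), (37, np.float64(9.9), np.float64(5.8)), (38, np.float64(9.2), np.float64(5.3)), (39, np.float64(9.1), np.float64(5.1)), (40, np.float64(9.7), np.float64(5.8)), (41, np.float64(10.2), np.float64(5.4)), (42, np.float64(9.5), np.float64(5.0)), (43, np.float64(8.9), np.float64(6.0)), (44, np.float64(9.7), np.float64(5.2)), (45, np.float64(9.7), np.float64(5.8)), (46, np.float64(9.9), np.float64(5.0)), (47, np.float64(12.1), np.float64(5.2)), (48, np.float64(13.4), np.float64(5.7)), (49, np.float64(14.7), np.float64(4.8)), (50, np.float64(14.4), np.float64(5.0)), (51, np.float64(16.8), np.float64(5.3))] 15.975 [ 0.57786133 -0.10275708  0.10219238] 0.015617572504622559
```

```bash
python3 - <<'E'
from h import *
f0=np.array([.19,-.36,-.14])
pull=lambda:(F()-f0)[:2]@YD
d=51;log=[]
while d>36:
    d-=1
    r.move_l(P(0,-d/1000,.102),vel=.01)
    p=pull(); log.append((d,round(float(p),1)))
    if p<0.8: break
r.hold(.3)
print(log,pull(),telemetry.current_t(),telemetry.current_ee_pos(), (np.array(telemetry.current_ee_pos()[:2])-O)@YD)
E
```

```text
[(50, 16.0), (49, 15.1), (48, 13.3), (47, 12.4), (46, 10.2), (45, 9.4), (44, 9.3), (43, 8.5), (42, 5.4), (41, 3.6), (40, 1.9), (39, 0.4)] 0.004435737874704194 19.275 [ 0.57913043 -0.09718162  0.10219441] -0.040660542967081194
```

```bash
python3 - <<'E'
from h import *
e=telemetry.current_ee_pos()
gripper_to(.04,20)
r.move_l(np.r_[e[:2],.16],vel=.12)
r.move_l(np.r_[e[:2],.26],vel=.25)
snap("wrist","w3"); show("wrist",["pull_knob","trip_cap"])
r.move_to([.42,.27,.30],quat(XD))
snap("wrist","w4"); show("wrist",["tag_carton"])
cal=vision.get_calibration("wrist");np.save("cal4.npy",cal,allow_pickle=True)
for i,d in enumerate(models.regions_of("tag_carton","wrist")):
    m=d["pixels"].astype(np.uint8);print(d["score"],m.sum(),cv2.minAreaRect(cv2.findNonZero(m)))
print(telemetry.current_t())
E
```

```text
wrist pull_knob [([0.5844, -0.1001, 0.0897], 0.72)]
wrist trip_cap [([0.5605, -0.1838, 0.0765], 0.67)]
wrist tag_carton [([0.3983, 0.1486, -0.0007], 0.98)]
0.78 3969 ((304.3707275390625, 141.19830322265625), (77.07688903808594, 53.04780960083008), 66.80140686035156)
0.61 3420 ((267.0294494628906, 249.11767578125), (55.05558776855469, 67.4249038696289), 75.96376037597656)
22.8333
```

View pics/w3.png

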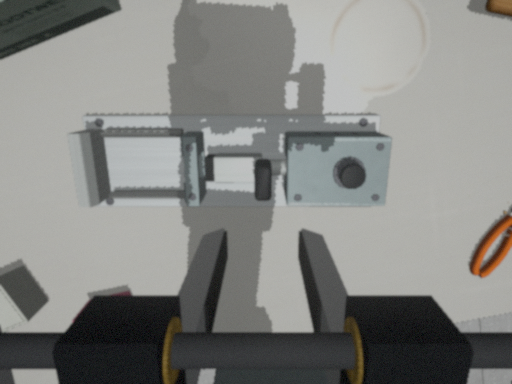

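View pics/w4.png

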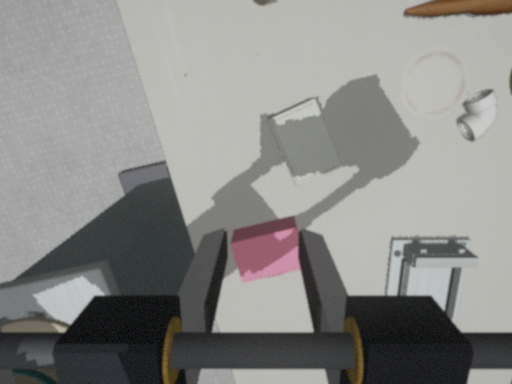

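```bash
python3 - <<'E'
import cv2
im=cv2.imread("pics/w4.png")[85:195,250:360]
cv2.imwrite("pics/w4z.png",cv2.resize(im,None,fx=5,fy=5,interpolation=cv2.INTER_CUBIC))
E
```

```text
(no output)
```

View pics/w4z.png

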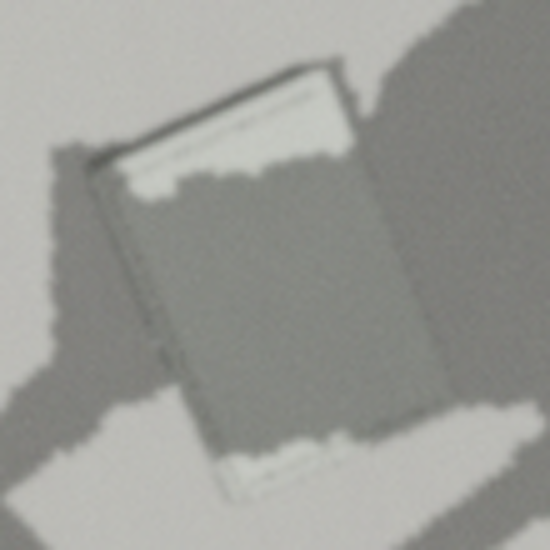

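```bash
python3 - <<'E'
from h import *
cal=np.load("cal4.npy",allow_pickle=True).item()
p=np.array([bp((250+u/5,85+v/5),.046,cal)[:2] for u,v in [(114,164),(326,66),(455,400),(240,498)]])
print(p.round(4),p.mean(0))
for i in range(4):
    e=p[(i+1)%4]-p[i];print(np.linalg.norm(e).round(4),np.degrees(np.arctan2(e[1],e[0])).round(1))
show("top",["tag_carton"])
E
```

```text
[[0.4432 0.3175]
 [0.4949 0.328 ]
 [0.5111 0.2448]
 [0.456  0.2324]] [0.47627995 0.28069791]
0.0528 11.5
0.0848 -79.0
0.0565 -167.3
0.086 98.6
top tag_carton [([0.4031, 0.1498, -0.0029], 0.9), ([0.4772, 0.2774, 0.0016], 0.81), ([0.4426, 0.5608, 0.0037], 0.58)]
```

```bash
python3 - <<'E'
from h import *
b=np.radians(11.3);q=quat([np.cos(b),np.sin(b)])
c=[.4755,.2805]
gripper_to(.092)
r.move_to([*c,.12],q)
f0=F()
print(r.move_l([*c,.047],vel=.12,guard=5),telemetry.current_ee_pos())
gripper_to(0.0,20)
print(telemetry.current_opening(),F()-f0)
r.move_l([*c,.12],vel=.12)
r.move_to(P(0,.094,.24),quat(XD))
snap("wrist","w5");snap("side","s5");snap("top","t5");print(telemetry.current_opening(),telemetry.current_t(),F()-f0)
E
```

```text
False [0.47626859 0.28092594 0.04805378]
0.05983328010991102 [-0.75670286 -0.4021186   0.88637452]
0.05979371743779414 28.0167 [-0.37375211 -0.19400625 -1.92377769]
```

View pics/w5.png

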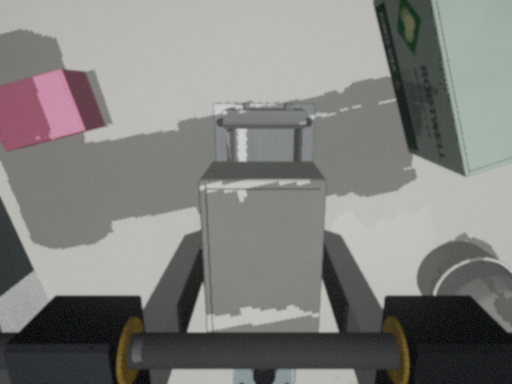

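View pics/s5.png

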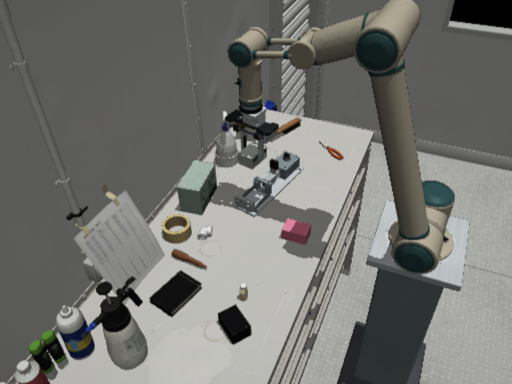

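```bash
python3 - <<'E'
from h import *
im=cv2.imread("pics/w5.png")[95:205,195:335]
cv2.imwrite("pics/w5z.png",cv2.resize(im,None,fx=5,fy=5,interpolation=cv2.INTER_CUBIC))
cal=vision.get_calibration("wrist")
e=np.array(telemetry.current_ee_pos());print(e,((e[:2]-O)@XD,(e[:2]-O)@YD))
for v in (180,183,186,331):
  for u in (203,326):
    p=bp((u,v),e[2]-.002,cal);print(u,v,((p[:2]-O)@XD).round(4),((p[:2]-O)@YD).round(4))
E
```

```text
[0.60806042 0.03566765 0.23927864] (np.float64(-0.0010792488721546138), np.float64(0.09529672482171823))
203 180 -0.0297 0.1384
326 180 0.0277 0.1385
203 183 -0.0297 0.1369
326 183 0.0278 0.1371
203 186 -0.0298 0.1355
326 186 0.0279 0.1356
203 331 -0.0336 0.0549
326 331 0.0322 0.0551
```

View pics/w5z.png

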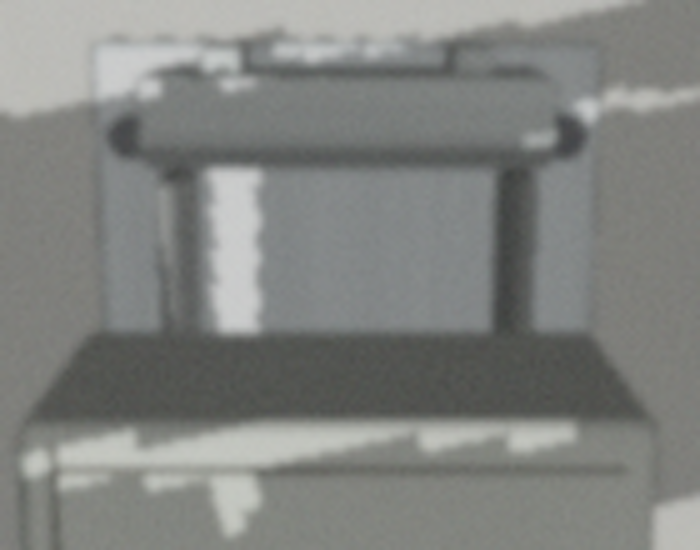

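```bash
python3 - <<'E'
from h import *
cal=vision.get_calibration("wrist")
e=np.array(telemetry.current_ee_pos())
for n,u,v,z in [("plate L",102,320,.012),("plate R",592,320,.012),("plate L far",95,45,.012),("plate R far",600,45,.012),("railin L",205,325,.024),("railin R",495,325,.024),("anvil inner top L",140,158,.046),("anvil R",560,158,.046),("anvil top outer",350,78,.056),("anvil inn edge",350,165,.046),("anvil base",350,165,.012),("cart bot L",100,335,e[2]-.048),("cart bot R",590,335,e[2]-.048)]:
    p=bp((195+u/5,95+v/5),z,cal);print(n,((p[:2]-O)@XD).round(4),((p[:2]-O)@YD).round(4))
snap("wrist","w5b");show("wrist",["nest","tag_carton"])
E
```

```text
plate L -0.055 0.1042
plate R 0.0546 0.1045
plate L far -0.0543 0.1639
plate R far 0.0537 0.1641
railin L -0.031 0.1055
railin R 0.0319 0.1057
anvil inner top L -0.0415 0.1435
anvil R 0.0418 0.1437
anvil top outer 0.0001 0.1596
anvil inn edge 0.0002 0.1422
anvil base 0.0004 0.1386
cart bot L -0.0302 0.1375
cart bot R 0.028 0.1376
wrist nest []
wrist tag_carton [([0.6095, 0.0375, 0.1961], 0.85), ([0.3998, 0.1482, -0.0011], 0.84)]
```

```bash
python3 - <<'E'
from h import *
S=lambda: (lambda e:np.array([(e[:2]-O)@XD,(e[:2]-O)@YD,e[2]]).round(4))(np.array(telemetry.current_ee_pos()))
c=[.0011,.093]
r.move_l(P(*c,.090),vel=.15)
r.hold(.2);s=S();print(s)
c=[c[0]-s[0],c[1]-(s[1]-.0945)]
r.move_l(P(*c,.082),vel=.05);r.hold(.1);print(S())
f0=F()
print(r.move_l(P(*c,.066),vel=.05,guard=5),S(),F()-f0)
snap("wrist","w6")
print(r.move_l(P(*c,.057),vel=.03,guard=4),S(),F()-f0,telemetry.current_t())
E
```

```text
[0.0017 0.0931 0.0909]
[-0.0007  0.0945  0.0819]
False [-0.0009  0.0943  0.0655] [-0.11398287  1.07375535 -0.55464052]
True [-0.      0.0945  0.0588] [0.70107992 0.20297986 3.37881422] 30.7583
```

View pics/w6.png

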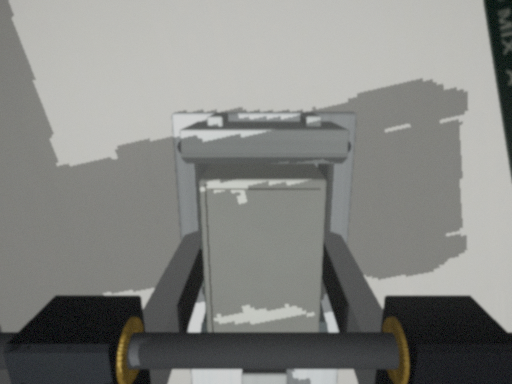

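```bash
python3 - <<'E'
from h import *
gripper_to(.085)
c=(0,.0945)
r.move_l(P(*c,.10),vel=.1)
r.move_l(P(*c,.24),vel=.25)
gripper_to(.0,20)
snap("wrist","w7");snap("side","s7")
cal=vision.get_calibration("wrist")
r.move_to(P(0,-.130,.20),QY)
snap("wrist","w8");show("wrist",["trip_cap","pull_knob","tag_carton"])
print(telemetry.current_t(),F(),telemetry.current_opening())
E
python3 - <<'E'
import cv2
im=cv2.imread("pics/s7.png")[120:240,200:330]
cv2.imwrite("pics/s7z.png",cv2.resize(im,None,fx=4,fy=4,interpolation=cv2.INTER_CUBIC))
E
```

```text
wrist trip_cap [([0.5636, -0.1837, 0.0768], 0.74)]
wrist pull_knob [([0.5843, -0.0998, 0.0903], 0.88)]
wrist tag_carton [([0.6068, 0.0382, 0.0179], 0.73)]
35.3333 [ 0.41871822 -0.0548934   0.12224973] 0.0005426564073342502
```

View pics/w7.png

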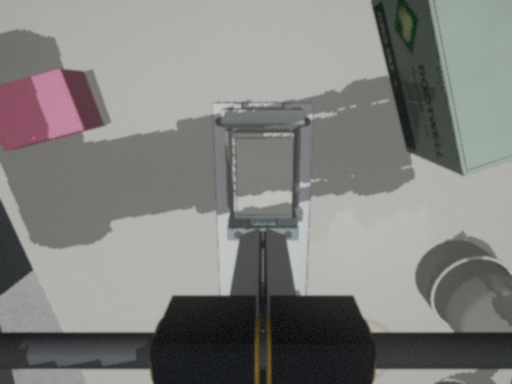

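View pics/s7z.png

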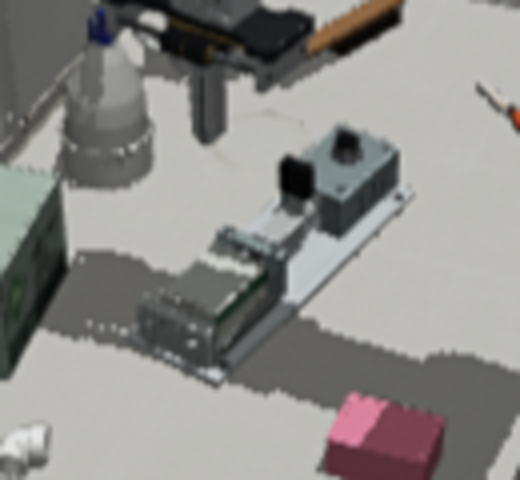

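View pics/w8.png

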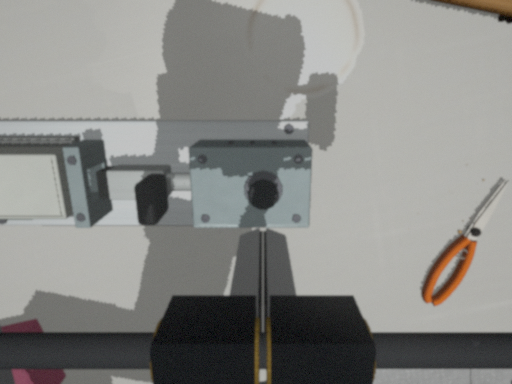

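```bash
python3 - <<'E'
from h import *
S=lambda: (lambda e:np.array([(e[:2]-O)@XD,(e[:2]-O)@YD,e[2]]).round(4))(np.array(telemetry.current_ee_pos()))
c=(0,-.130)
r.move_l(P(*c,.116),vel=.12);r.hold(.1);print(S())
f0=F();log=[];z=.110
r.move_l(P(*c,z),vel=.05)
while z>.0955:
    z-=.001
    r.move_l(P(*c,z),vel=.02)
    f=(F()-f0)[2];za=telemetry.current_ee_pos()[2];log.append((round(z,4),round(float(za),4),round(float(f),1)))
    if f>11.3 or za<.100: break
snap("wrist","w9");print(log);show("wrist",["pull_knob"]);print(telemetry.current_t())
E
```

```text
[ 0.0008 -0.1301  0.117 ]
[(0.109, 0.109, -1.2), (0.108, 0.108, -1.4), (0.107, 0.1073, 1.9), (0.106, 0.1065, 4.3), (0.105, 0.1055, 5.2), (0.104, 0.1046, 4.9), (0.103, 0.1035, 5.2), (0.102, 0.1028, 6.8), (0.101, 0.102, 7.6), (0.1, 0.1011, 8.8), (0.099, 0.1003, 9.2), (0.098, 0.0994, 11.1)]
wrist pull_knob [([0.59, -0.0697, 0.0908], 0.84)]
39.65
```

View pics/w9.png

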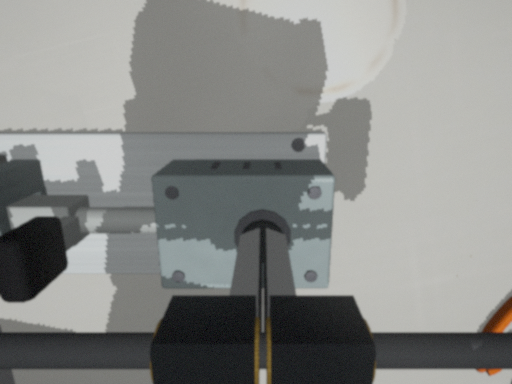

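```bash
python3 - <<'E'
from h import *
r.move_l(P(0,-.13,.13),vel=.08)
r.move_l(P(-.02,-.06,.28),vel=.2)
r.hold(.3)
snap("wrist","w10");show("wrist",["pull_knob","trip_cap","tag_carton"])
snap("top","t10");show("top",["pull_knob","pipe_elbow","vial"])
print(telemetry.current_t(),F())
E
```

```text
wrist pull_knob []
wrist trip_cap [([0.5578, -0.1833, 0.079], 0.96)]
wrist tag_carton [([0.4013, 0.1448, 0.0003], 0.92), ([0.6101, 0.0365, 0.0142], 0.84)]
top pull_knob [([0.5878, -0.0687, 0.0886], 0.45)]
top pipe_elbow [([0.6996, 0.2587, -0.0055], 0.68), ([0.6065, 0.0346, 0.0087], 0.39)]
top vial [([0.4597, 0.4614, -0.0022], 0.5)]
41.8833 [-0.11243362 -0.1827266   1.12893294]
```

View pics/w10.png

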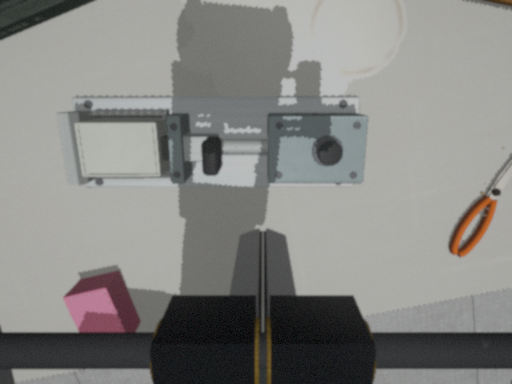

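View pics/t10.png

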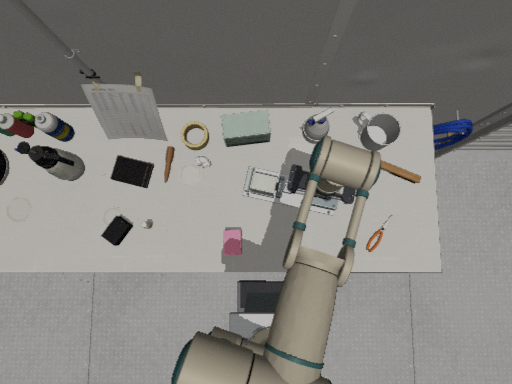

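The carton lies flat against the anvil. The knob at (211,155) is forward to about 10 mm and the button is up. The bystanders are unmoved and the robot is clear, so I'm handing in.

```bash
python3 - <<'E'
from h import *
r.sign_off();print(telemetry.current_t())
E
```

```text
the job is handed in; nothing more can be done
the job is handed in; nothing more can be done
```

The carton is stamped and clamped in the nest, and I handed the job in at about 42 s of the 72 s allowed.

- **Cocking:** I drew the striker back by its knob until the total pull reached 16.8 N, which is light contact with the rear buffer. Easing it forward, the pull dropped from about 9 N to 0, so the sear was holding. The pictures showed the knob still drawn back before I pressed the button.
- **Placing:** I laid the white carton flat in the nest and let it go. The wrist and side pictures showed it lying level between the rails.
- **Firing:** I pressed the trip button slowly, reaching at most about 11 N at roughly 7 to 8 mm of travel. The striker then flew forward onto the carton.

**Last checks:**
- The knob is about 11 mm back, against the expected 9 mm for a clamped carton; that difference is within the networks' error.
- The carton sits flat against the anvil, the button is up, and the gripper is clear of everything.
- In the overhead picture the elbow, vial, snips and dibber look unmoved.
- The networks found the knob in the overhead picture (score 0.45) but missed it in the final wrist picture, where it is plainly visible.
- I could not see the stamp mark itself, so the stamping is inferred from the knob's position.

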